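Load the tube warmer and start its timer

TASK

Take the red-capped sample tube out of the white rack and lower it, upright, to the bottom of the empty well of the tube warmer. Then start the warming time: press the white centre knob down just far enough to free it, turn it clockwise to the green mark, and let it spring back up so that it locks there. The grey temperature ring around the knob must keep its setting, so do not press so hard that the knob drags the ring round; force nothing, and leave the other things where they are.

Things in the scene. Friction and masses are not known exactly. Their poses are not given: they have to be found in the camera images.
- red_tube: sample tube with a red cap, 98 mm tall, standing upright in the rack; barrel 12.6 mm across, cap 16 mm across from 82 mm up to its top. Origin: centre of its underside; z along the tube. Grasp it by the cap. 12 g.
- rack: white tube rack, 160 x 50 x 50 mm, fixed; origin: centre of its underside; its x axis runs along its three holes, which lie at x = -50, 0 and +50 mm (16.5 mm wide, tubes stand on a floor 4 mm above the rack's underside and stick out 52 mm). The red and the blue tube stand in the two end holes, either way round.
- well (a point): centre of the mouth of the empty well, the front one of three in the aluminium block on the right of the warmer: a round hole 17.5 mm across and 50 mm deep, mouth 70 mm above the table. z up. It lies at x = -50, y = -66 mm of the warmer. The two other wells lie 50 and 100 mm along +x of the point's frame and hold tubes.
- warmer: tube warmer, white console and aluminium block on a grey tray, 196 x 246 x 62 mm (block 70 mm), fixed to the table; origin: centre of its underside; its front faces its own -x, x and y level. The knob and ring turn about one upright axis at x = -12, y = +47 mm of this frame. Tubes standing in its wells reach 118 mm above the table.
- knob_top (a point): centre of the flat top of the white timer knob, 117.5 mm above the table while up. The knob is round, 26 mm across, upright-sided for 25 mm below its top, then flares to a skirt 38 mm across whose underside lies 31 mm below this point, 8.5 mm over the ring. A red line from the centre along the +x axis of this frame is the pointer. Pressed, the knob moves down as a whole.
- timer_press (a joint): how far the timer knob is pressed in (m), 0 = up, sprung upward with 3 N plus 1.3 N per mm. Up, a pin locks its turning. It comes free at 2 to 6 mm (5.5 to 11 N), differing from unit to unit, unseen. Always 1.2 mm deeper (7 to 12.5 N) its hub stops hard on the ring; turned while bearing on it with over 1 N it carries the ring round, but touching it without turning does no harm.
- timer_knob (a joint): angle of the timer knob (rad), growing clockwise seen from above; 0 is off, where it starts within 0.05. Notches, where the released knob springs up and locks, lie at 0, 0.6, 1.2 (the green mark) and 1.8; each gives it play of about 0.09 to either side. Let go elsewhere, it stays part-way down. Turning it while free needs about 0.03 N m.
- ring_pointer (a point): end of the orange pointer on the rim of the grey temperature ring, 30 mm from the axis, at the height of the ring's top (78 mm above the table). The ring is 60 mm across, lies round and under the knob, and turns with only 0.015 N m.
- blue_tube: sample tube with a blue cap, same size as the red one, in the other end hole of the rack; leave it there. Origin: centre of its underside.
- yellow_tube: sample tube with a yellow cap, same size, standing in the middle well of the warmer; leave it. Origin: centre of its underside.
- grey_tube: sample tube with a grey cap, same size, standing in the far well of the warmer; leave it. Origin: centre of its underside.
- amber_vial: brown vial with a blue cap, 23 x 58 mm, bystander standing back left; origin: centre of its underside.
- clear_vial: clear vial with a green cap, 23 x 48 mm, bystander standing back left; origin: centre of its underside.
- plaster_roll: roll of fixing plaster, 45 x 46 x 30 mm, lying flat, bystander back left; origin: centre of its underside.
- timer: the timer control as a whole; origin on the axis of knob and ring at the level of the console's top, 62 mm above the table; it does not move. Inside, neither the locking pin (20 mm from the axis) nor the ring may be loaded with more than 25 N.

How it is judged:
By the outcome, as a careful person would: the job done as asked, in the order asked, and still so for the second after the job is handed in, with the robot touching nothing.
It also fails if it takes over 72 s, if anything falls off the work surface, if the arm or the gripper's body presses on something with over 40 N, if the wrist force passes 120 N, or if a joint passes its speed limit or range.

ROBOT

A 6-joint arm with a two-finger parallel gripper is mounted at the origin on the work surface; the furniture and walls round the work are solid. World frame = base frame: x ahead of the robot, y to its left, z up, the work surface at z = 0. Lengths are in m, angles in rad, forces in N, time in s.
With the tool pointing down it reaches from about 0.225 to 0.875 m from the base axis. Payload 3.4 kg.
Tool frame: the origin (TCP) lies midway between the tips of the shut fingers; the grasp point (between the pads) lies 19 mm behind it (r.grip_depth is the x of the grasp point in the tool frame, in m); x points along the fingers, y is the direction in which the jaws open and shut, and the axes are right-handed (so a half turn about x gives the same grasp; the last joint's range is limited). The gripper opens to 85 mm and grips with 20 to 120 N. Pads are 22 mm wide; open, the fingers measure 114 mm over their backs; the gripper's body (76 mm by 85 mm) begins 54 mm behind the grasp point. The pads swing forward as they close: fully open they stand 13 mm farther back than shut.
Start: joints at [-1.309, 0.276, 1.505, -0, 1.361, -0.121], TCP at [0.215, -0.533, 0.231] pointing down, gripper open.
Joint ranges: [-2.89, 2.89], [-0.75, 2.08], [0.22, 2.7], [-1.18, 4.32], [0.11, 2.71], [-2.7, 2.7]. Speed limits (rad/s): [2.57, 2.57, 3.14, 3.14, 3.14, 3.14].

INTERFACE

Orientations are given as a 3x3 rotation matrix whose columns are the frame's x, y, z axes.
In Python, from cell import status, viewer, r, spotter gives the robot as it stands.
- The arm moves only by the tool jog_arm, never from a script. Its argument "deltas" is a list of rows, each a list of 3 entries, a list of its own where there are three numbers: the shift along the world's x, y, z in cm, then the turn, a rotation vector about the world's x, y, z in rad, then the opening, from 0 (shut) to 1 (fully open). A call has 1 to 12 rows; each row shifts and turns the commanded pose from where the row before left it; what a row does not reach is not made up. A row lasts 1/8 s, in which the tool goes at most 62.5 mm and 10.7 degrees, less where a joint would pass 70% of its speed; a pose out of reach is approached as far as the arm can. A call is refused whole if a number of a shift passes 6.25 or a number of a turn 0.188, either way. A call with a gripper value outside its range is refused whole. The fingers move at their own pace and stop on an object; "force" is the grip in N (left out, the last holds). Time passes only in rows, so rows that do not move let the fingers close. It gives the time, the measured TCP pose, the force and the opening at its end, in the units of the state.
- status.state(): the state, without advancing time (a new reading comes with each control period).
- viewer.read_camera(name): name is "scene" or "side" or "wrist"; returns the picture (420x560x3 uint8, red, green, blue); there is no depth.
- viewer.get_calibration(name): a dict with "fovy" (degrees; the focal length in pixels is half the picture's height over the tangent of half this angle, whatever the lens; pixels are square), "cx", "cy" (the principal point, pixels), "k1" (the pictures are not rectified: a ray, as slopes to the right and down, at radius r is drawn at 1 + k1 r^2 times it, then the intrinsics apply), "position" and "rotation" of the camera in the world. Camera axes: x right, y down, z forward; pixel columns grow to the right and rows downward; lengths in m; the calibration is good to about 2 mm. A picture is of the moment at which its call begins: read the wrist's pose just before it. get_calibration takes no time and is no camera call; for the wrist camera it gives the pose at the moment of the call.
- r.hand_in(): hands the job in, once; it reports no verdict.
Trained networks look in the newest picture that a camera, given by its name, has taken for a name from the list of things; names that differ only in an ending like _2 or _b are one class to them, and where a whole thing is asked for, a point or a joint stands for the part that bears it (a point fixed in the world has none). Each returns a list of dicts, best first, with "p" (0 to 1); they miss things now and then, are a little off and sometimes report something else, mostly with a low value. They report only what shows in the picture. A call takes as long as a camera call.
- spotter.recognise(camera, name): "location" ([column, row] in pixels, amid what is visible of it).
- spotter.masks_of(camera, name): "mask" (420x560 bool, what is visible of it) and "location" ([column, row] in pixels, amid what is visible of it).
- spotter.mark_of(camera, name): "location" ([column, row] in pixels: a listed point, or the origin of a listed thing).
The state is a dict: "time_s": time; "joint_pos": joint angles; "dq": joint speeds; "joint_torque": joint torques, N m; "tool_pos": TCP position; "eef_rot": TCP orientation; "force": force on the tool from outside, world axes, zero at the start; "wrist_torque": the same for the moment, N m; "grip_width": opening from 0.0 (shut) to 1.0 (fully open).
Only numpy, scipy, OpenCV 4.12 (cv2) and the standard library are available. Lean on these libraries where they do the work, as an engineer would, in place of code of your own. Each camera call takes 0.05 s, during which the arm holds its last target. There are 200 camera calls.

## Working session

There is one attempt and no reset: what is moved stays moved. The work goes in short steps, Python scripts to look and compute and a tool call to move; the robot and the scene stay as the last step left them, time stands still between calls to the robot, and variables do not carry over. Pictures are saved under pics/ and viewed, about 8 in all and at most 12, crops included, and the job is handed in when it is done.

Besides the shell and the picture viewer there is one more tool, called after ">>>" as name(argument=value, ...), one argument or row to a line, values as JSON. jog_arm: Moves the arm, as the interface text tells. Its arguments: {"type":"object","properties":{"deltas":{"type":"array"},"force":{"type":"number"}},"required":["deltas"]}

```bash
ls; mkdir -p pics
cat > h.py <<'E'
import numpy as np, cv2
from cell import status, viewer, r, spotter
def cal(n):
    c=viewer.get_calibration(n); f=210/np.tan(np.radians(c['fovy'])/2)
    return f,c['cx'],c['cy'],c['k1'],np.array(c['position']),np.array(c['rotation'])
def ray(C,px):
    f,cx,cy,k,p,R=C
    d=np.array([(px[0]-cx)/f,(px[1]-cy)/f]); s=d.copy()
    for _ in range(30): s=d/(1+k*(s@s))
    return p,R@np.array([s[0],s[1],1])
def at_z(C,px,z):
    p,d=ray(C,px); return p+d*(z-p[2])/d[2]
def proj(C,X):
    f,cx,cy,k,p,R=C; v=R.T@(np.array(X)-p); s=v[:2]/v[2]; s=s*(1+k*(s@s)); return np.array([f*s[0]+cx,f*s[1]+cy])
def tri(rays):
    A=np.zeros((3,3));b=np.zeros(3)
    for p,d in rays:
        d=d/np.linalg.norm(d);M=np.eye(3)-np.outer(d,d);A+=M;b+=M@p
    return np.linalg.solve(A,b)
def save(n,fn):
    im=viewer.read_camera(n); cv2.imwrite('pics/'+fn,im[:,:,::-1]); return im
E
python3 - <<'E'
from h import *
a=save('scene','a.png');b=save('side','b.png')
cv2.imwrite('pics/ab.png',cv2.resize(np.vstack([a,b])[:,:,::-1],None,fx=.71,fy=.71))
Z=dict(red_tube=0.004,blue_tube=.004,yellow_tube=.02,grey_tube=.02,rack=0,well=.07,warmer=0,knob_top=.1175,ring_pointer=.078,timer=.062,amber_vial=0,clear_vial=0,plaster_roll=0)
for n,z in Z.items():
    rs=[]
    for c in('scene','side'):
        o=spotter.mark_of(c,n)
        if o:
            C=cal(c); print(n,c,round(o[0]['p'],2),np.round(o[0]['location']),np.round(at_z(C,o[0]['location'],z),4)); rs.append(ray(C,o[0]['location']))
    if len(rs)==2: print('   tri',np.round(tri(rs),4))
print(cal('scene')[4],cal('side')[4]); print(status.state())
E
```

```text
pics
red_tube side 0.7 [310. 346.] [ 0.545  -0.2984  0.004 ]
blue_tube side 0.56 [268. 364.] [ 0.4563 -0.3134  0.004 ]
grey_tube side 0.42 [289. 186.] [0.6806 0.2259 0.02  ]
rack scene 0.85 [356. 301.] [ 0.5072 -0.3005  0.    ]
rack side 0.74 [290. 355.] [ 0.5031 -0.3045  0.    ]
   tri [ 0.5032 -0.3039  0.0024]
well scene 0.67 [254. 227.] [0.5223 0.0308 0.07  ]
well side 0.74 [255. 224.] [0.526  0.0178 0.07  ]
   tri [0.5315 0.0379 0.0584]
warmer scene 0.66 [251. 231.] [0.5763 0.0935 0.    ]
warmer side 0.85 [266. 224.] [0.5766 0.0999 0.    ]
   tri [0.5742 0.0922 0.0038]
knob_top scene 0.46 [235. 197.] [0.5497 0.1224 0.1175]
knob_top side 0.71 [260. 178.] [0.571  0.1354 0.1175]
   tri [0.5741 0.148  0.1031]
ring_pointer scene 0.49 [229. 204.] [0.5594 0.1558 0.078 ]
ring_pointer side 0.63 [251. 191.] [0.5508 0.143  0.078 ]
   tri [0.552  0.1469 0.0802]
timer scene 0.63 [235. 212.] [0.553  0.1291 0.062 ]
timer side 0.57 [259. 197.] [0.5683 0.1339 0.062 ]
   tri [0.5724 0.1492 0.0479]
amber_vial side 0.65 [288. 184.] [0.6915 0.2663 0.    ]
clear_vial scene 0.4 [228. 183.] [0.7457 0.34
[... 408 characters left out ...]
1.88243494e-05,
        1.36066646e+00, -1.21007926e-01]), 'dq': array([ 0.00152783,  0.00060109,  0.00085815, -0.00198548, -0.00085825,
        0.00071902]), 'joint_torque': array([ 1.69688126e-03, -4.16650522e+01, -2.46090728e+01, -1.78934397e-04,
        2.54855780e-05, -9.07730509e-06]), 'tool_pos': array([ 0.21476403, -0.5334369 ,  0.23133352]), 'eef_rot': array([[ 1.78231353e-05,  3.73512154e-01, -9.27625286e-01],
       [-1.37658783e-04, -9.27625276e-01, -3.73512153e-01],
       [-9.99999990e-01,  1.34352925e-04,  3.48840376e-05]]), 'force': array([ 0.02257211, -0.43850936, -0.45259191]), 'wrist_torque': array([-0.05667059,  0.01363988, -0.01162746]), 'grip_width': 0.9981636333789391}
```

View pics/ab.png

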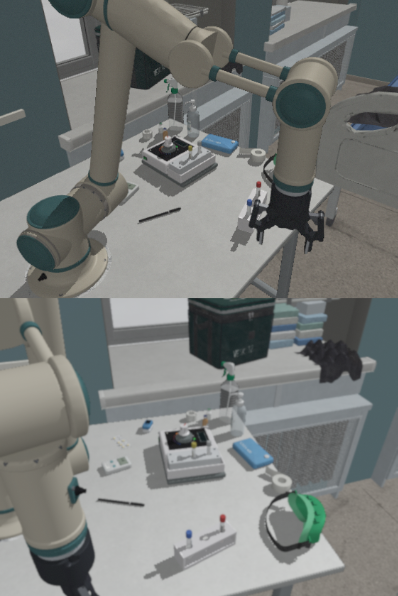

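The scene and side views are both distant. The rack is at about (0.50, -0.30), with the red cap at its far end (side view, pixel ~(314,310)) and the blue cap at the near end. The warmer is at about (0.575, 0.095). I'll move in and use the wrist camera.

Run:
```python
from h import *
C=cal('wrist');s=status.state()
R=s['eef_rot'];print(C[:4]);print('cam in tool',R.T@(C[4]-s['tool_pos']));print(R.T@C[5]);print(C[5])
```

```text
(np.float64(371.10901186661897), 278.07284343280793, 216.03834493430938, -0.014755130677264392)
cam in tool [-1.42358027e-01 -1.01910652e-04 -7.36066238e-02]
[[ 4.40416468e-04 -2.90108752e-01  9.56993583e-01]
 [ 9.99999900e-01  5.08157989e-05 -4.44803731e-04]
 [ 8.04110619e-05  9.56993683e-01  2.90108745e-01]]
[[ 3.73437533e-01 -8.87717729e-01 -2.69261291e-01]
 [-9.27655278e-01 -3.57455973e-01 -1.08078269e-01]
 [-3.06060747e-04  2.90142140e-01 -9.56983513e-01]]
```

>>> jog_arm(
  deltas=[
    [[4,3,3],[0,0,0],1],
    [[4,3,3],[0,0,0],1],
    [[4,3,2],[0,0,0],1],
    [[4,3,2],[0,0,0],1],
    [[4,3,2],[0,0,0],1],
    [[4,2,0],[0,0,0],1],
    [[0,0,0],[0,0,0],1],
    [[0,0,0],[0,0,0],1],
  ],
)

```text
time_s: 2.4
tool_pos: [0.4543, -0.3635, 0.351]
eef_rot: [[-0.001, 0.374, -0.928], [-0.0, -0.928, -0.374], [-1.0, -0.0, 0.001]]
force: [-1.2, 0.1, -0.1]
grip_width: 1.0
```

Run:
```python
from h import *
C=cal('wrist');im=save('wrist','w1.png')
for n,z in dict(red_tube=0.004,blue_tube=.004,rack=0).items():
  o=spotter.mark_of('wrist',n)
  if o: print(n,o[0]['p'],np.round(o[0]['location']),np.round(at_z(C,o[0]['location'],z),4))
  for m in spotter.masks_of('wrist',n)[:2]: print('  mask',m['p'],np.round(m['location']),m['mask'].sum())
hsv=cv2.cvtColor(im,cv2.COLOR_RGB2HSV)
for n,m in dict(red=((hsv[...,0]<8)|(hsv[...,0]>172))&(hsv[...,1]>130)&(hsv[...,2]>60),blue=(hsv[...,0]>100)&(hsv[...,0]<130)&(hsv[...,1]>130)&(hsv[...,2]>50)).items():
  k,l,st,ce=cv2.connectedComponentsWithStats(m.astype(np.uint8))
  for i in np.argsort(-st[1:,4])[:3]+1: print(n,st[i],ce[i],at_z(C,ce[i],.102).round(4))
```

```text
red_tube 0.67 [252.  70.] [ 0.547 -0.291  0.004]
  mask 0.56 [248.  66.] 269
blue_tube 0.52 [241. 150.] [ 0.45  -0.313  0.004]
  mask 0.63 [236. 158.] 264
rack 0.97 [248. 109.] [ 0.5011 -0.3025  0.    ]
red [239  54  15  16 191] [245.7539267   61.83769634] [ 0.5469 -0.2916  0.102 ]
blue [228 155  14  14 150] [234.97333333 161.6       ] [ 0.4508 -0.3155  0.102 ]
```

View pics/w1.png

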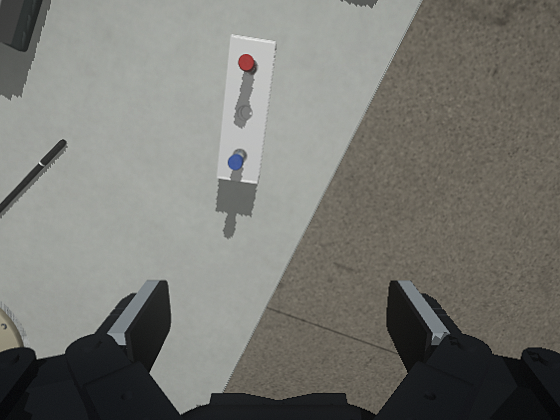

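>>> jog_arm(
  deltas=[
    [[3,2.4,-4],[0,0,0],1],
    [[3,2.4,-4],[0,0,0],1],
    [[3.3,2.4,-4],[0,0,0],1],
    [[0,0,-3.1],[0,0,0],1],
    [[0,0,0],[0,0,0],1],
    [[0,0,0],[0,0,0],1],
  ],
)

```text
time_s: 3.5
tool_pos: [0.5481, -0.2924, 0.2017]
eef_rot: [[0.002, 0.373, -0.928], [-0.001, -0.928, -0.373], [-1.0, 0.002, -0.001]]
force: [1.0, -0.3, -0.1]
grip_width: 1.001
```

```bash
cat > cap.py <<'E'
from h import *
import sys
def caps(z=.102,col='red'):
  C=cal('wrist');im=viewer.read_camera('wrist');hsv=cv2.cvtColor(im,cv2.COLOR_RGB2HSV)
  m=((hsv[...,0]<8)|(hsv[...,0]>172))&(hsv[...,1]>130)&(hsv[...,2]>60)
  k,l,st,ce=cv2.connectedComponentsWithStats(m.astype(np.uint8))
  for i in np.argsort(-st[1:,4])[:2]+1: print(st[i],ce[i].round(1),at_z(C,ce[i],z).round(4))
  return im
E
python3 - <<'E'
from cap import *
im=caps(); s=status.state(); print(s['tool_pos'],proj(cal('wrist'),[.547,-.2915,.102])); cv2.imwrite('pics/w2.png',im[:,:,::-1])
C=cal('wrist');o=spotter.mark_of('wrist','red_tube');print(o and (o[0]['p'],o[0]['location'],at_z(C,o[0]['location'],.004)))
E
```

```text
[266 202  22  26 447] [276.2 214.5] [ 0.549  -0.2907  0.102 ]
[ 0.54833928 -0.29254484  0.20229139] [275.71615721 217.48514961]
(0.68, [276.9, 186.3], array([ 0.54784702, -0.29198822,  0.004     ]))
```

View pics/w2.png

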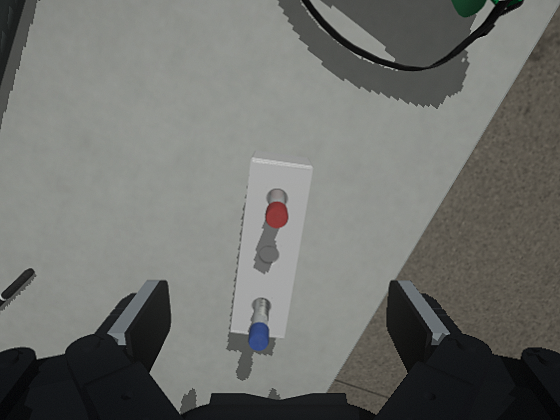

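>>> jog_arm(
  deltas=[
    [[0,0,-4],[0,0,0],1],
    [[0,0,-4],[0,0,0],1],
    [[0,0,-3],[0,0,0],1],
    [[0,0,-1.7],[0,0,0],1],
    [[0,0,0],[0,0,0],0],
    [[0,0,0],[0,0,0],0],
    [[0,0,0],[0,0,0],0],
    [[0,0,0],[0,0,0],0],
    [[0,0,0],[0,0,0],0],
    [[0,0,0],[0,0,0],0],
  ],
  force=30,
)

```text
time_s: 4.85
tool_pos: [0.5484, -0.2917, 0.0744]
eef_rot: [[0.002, 0.374, -0.928], [-0.001, -0.928, -0.374], [-1.0, 0.002, -0.001]]
force: [-0.8, -0.0, 5.6]
grip_width: 0.171
```

>>> jog_arm(
  deltas=[
    [[0,0,0.5],[0,0,0],0],
    [[0,0,1.5],[0,0,0],0],
    [[0,0,3],[0,0,0],0],
    [[0,0,4],[0,0,0],0],
    [[0,0,5],[0,0,0],0],
    [[0,0,5],[0,0,0],0],
    [[-1,6,3],[0,0,0],0],
    [[-1,6,1],[0,0,0],0],
    [[-1,6,1],[0,0,0],0],
    [[-1,4,0],[0,0,0],0],
    [[0,0,0],[0,0,0],0],
    [[0,0,0],[0,0,0],0],
  ],
)

```text
time_s: 6.35
tool_pos: [0.5087, -0.0765, 0.3116]
eef_rot: [[0.001, 0.374, -0.927], [-0.001, -0.927, -0.374], [-1.0, 0.002, -0.0]]
force: [0.7, 0.3, -0.6]
grip_width: 0.17
```

```bash
cat > ww.py <<'E'
from h import *
import sys
C=cal('wrist');im=save('wrist',sys.argv[1])
Z=dict(yellow_tube=.02,grey_tube=.02,well=.07,warmer=0,knob_top=.1175,ring_pointer=.078,timer=.062,red_tube=0)
for n,z in Z.items():
  for o in spotter.mark_of('wrist',n)[:1]: print(n,round(o['p'],2),np.round(o['location']),np.round(at_z(C,o['location'],z),4))
hsv=cv2.cvtColor(im,cv2.COLOR_RGB2HSV)
m=(hsv[...,0]>20)&(hsv[...,0]<35)&(hsv[...,1]>110)&(hsv[...,2]>80)
k,l,st,ce=cv2.connectedComponentsWithStats(m.astype(np.uint8))
for i in np.argsort(-st[1:,4])[:2]+1: print('yellow',st[i],ce[i].round(1),at_z(C,ce[i],.118).round(4))
print(status.state()['tool_pos'],status.state()['eef_rot'].round(4))
E
python3 ww.py w3.png
```

```text
yellow_tube 0.7 [218.  89.] [0.5671 0.019  0.02  ]
grey_tube 0.85 [241.  46.] [0.6178 0.0105 0.02  ]
well 0.62 [189. 132.] [0.5179 0.024  0.07  ]
warmer 0.88 [166.  63.] [0.5708 0.0866 0.    ]
knob_top 0.6 [70. 33.] [0.5654 0.1325 0.1175]
ring_pointer 0.63 [68. 57.] [0.5428 0.1502 0.078 ]
red_tube 0.75 [276. 232.] [ 0.4283 -0.1063  0.    ]
yellow [192  77  20  18 266] [201.1  85.3] [0.5665 0.0178 0.118 ]
[ 0.50863448 -0.0765976   0.31075893] [[-4.000e-04  3.728e-01 -9.279e-01]
 [-0.000e+00 -9.279e-01 -3.728e-01]
 [-1.000e+00 -1.000e-04  4.000e-04]]
```

View pics/w3.png

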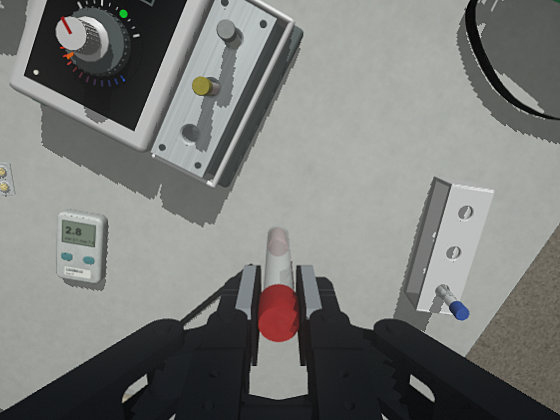

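The tube is held between the pads (cap at (279,312)). The empty well is at (190,132), the yellow cap at (201,85) and the knob at (70,33). Next I'll align with the well row.

>>> jog_arm(
  deltas=[
    [[0.3,2.5,0],[0,0,-0.171],0],
    [[0.3,2.5,0],[0,0,-0.171],0],
    [[0.4,2.5,-2],[0,0,-0.171],0],
    [[0,2.5,-2],[0,0,0],0],
    [[0,0,0],[0,0,0],0],
    [[0,0,0],[0,0,0],0],
  ],
)

```text
time_s: 7.55
tool_pos: [0.519, 0.0232, 0.2715]
eef_rot: [[0.001, -0.13, -0.992], [-0.001, -0.992, 0.13], [-1.0, 0.001, -0.001]]
force: [-0.0, 0.5, -0.3]
grip_width: 0.173
```

```bash
python3 ww.py w4.png
python3 - <<'E'
from h import *
C=cal('wrist');s=status.state();t=s['tool_pos']
print(proj(C,t+[0,0,-.0704]),proj(C,t+[0,0,.0276]))
o=spotter.mark_of('wrist','red_tube');print([(x['p'],x['location'],at_z(C,x['location'],t[2]-.0704)) for x in o[:2]])
E
```

```text
yellow_tube 0.93 [277. 134.] [0.5619 0.0186 0.02  ]
grey_tube 0.81 [275.  81.] [0.6142 0.0138 0.02  ]
well 0.84 [279. 188.] [0.5159 0.0225 0.07  ]
warmer 0.93 [213. 130.] [0.5747 0.0877 0.    ]
ring_pointer 0.59 [136. 180.] [0.5423 0.1523 0.078 ]
timer 0.78 [156. 150.] [0.5656 0.1328 0.062 ]
red_tube 0.79 [278. 233.] [0.447  0.0323 0.    ]
yellow [267 129  19  20 299] [276.1 138.4] [0.5664 0.0185 0.118 ]
[0.51865735 0.02355219 0.2711826 ] [[ 4.000e-04 -1.303e-01 -9.915e-01]
 [-2.000e-04 -9.915e-01  1.303e-01]
 [-1.000e+00  1.000e-04 -4.000e-04]]
[278.09090361 230.30995929] [278.08188065 320.79475165]
[(0.79, [278.2, 233.0], array([0.51693567, 0.02371173, 0.2007826 ])), (0.43, [136.3, 182.4], array([0.55878555, 0.10184917, 0.2007826 ]))]
```

View pics/w4.png

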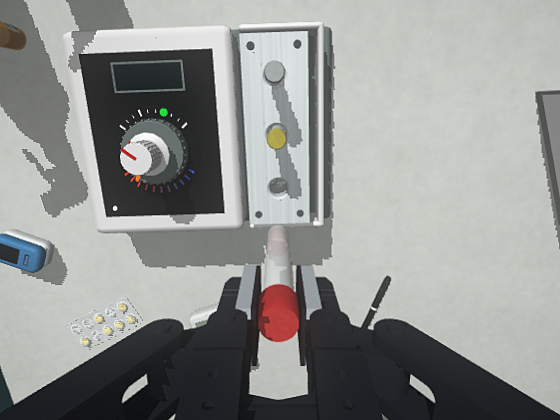

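Run:
```python
from h import *
C=cal('wrist');im=cv2.imread('pics/w4.png')
x0,y0,S=240,50,6
c=cv2.resize(im[y0:y0+150,x0:x0+75],None,fx=S/1.5,fy=S/1.5,interpolation=cv2.INTER_CUBIC);S=4
def circ(X,rad,col):
  p=np.array([(proj(C,[X[0]+rad*np.cos(a),X[1]+rad*np.sin(a),X[2]])+.5-[x0,y0])*S for a in np.linspace(0,6.283,40)]);cv2.polylines(c,[p.astype(int)],True,col,1)
w=np.array([.5159,.0225]);
circ([*w,.07],.00875,(0,0,255))
for k,(q) in enumerate([(.5655,.0185),(.615,.0142)]): circ([*q,.118],.008,(0,0,255))
cv2.imwrite('pics/c4.png',c)
```

```text
(no output)
```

View pics/c4.png

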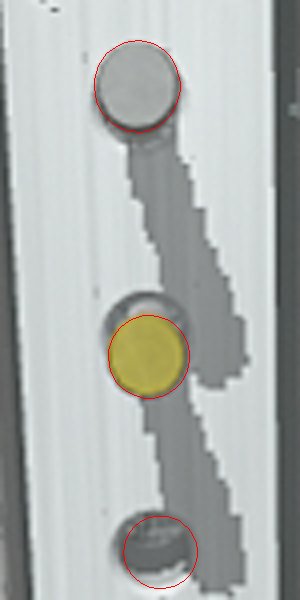

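Run:
```python
from h import *
im=viewer.read_camera('wrist');C=cal('wrist');s=status.state();t=s['tool_pos'];print(t)
c=cv2.resize(im[205:355,238:318,::-1],None,fx=4,fy=4,interpolation=cv2.INTER_CUBIC)
def circ(X,rad,col):
  p=np.array([(proj(C,[X[0]+rad*np.cos(a),X[1]+rad*np.sin(a),X[2]])+.5-[238,205])*4 for a in np.linspace(0,6.283,40)]);cv2.polylines(c,[p.astype(int)],True,col,1)
circ(t+[0,0,-.0704],.0063,(0,200,0));circ(t+[0,0,.0276],.008,(255,0,0));circ(t+[0,0,-.0704]+[-.002,0,0],.0063,(0,0,255))
cv2.imwrite('pics/c5.png',c)
```

```text
[0.51857876 0.0237333  0.27106021]
```

View pics/c5.png

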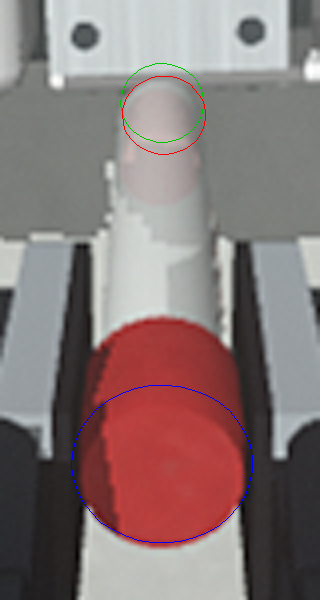

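>>> jog_arm(
  deltas=[
    [[-0.16,-0.06,-2],[0,0,0],0],
    [[0,0,-4],[0,0,0],0],
    [[0,0,-4],[0,0,0],0],
    [[0,0,-2],[0,0,0],0],
    [[0,0,-0.3],[0,0,0],0],
    [[0,0,0],[0,0,0],0],
    [[0,0,0],[0,0,0],0],
  ],
)

```text
time_s: 8.98
tool_pos: [0.5179, 0.0232, 0.1492]
eef_rot: [[0.003, -0.13, -0.992], [-0.0, -0.992, 0.13], [-1.0, 0.0, -0.003]]
force: [1.2, 0.7, 0.2]
grip_width: 0.174
```

Run:
```python
from h import *
im=viewer.read_camera('wrist');C=cal('wrist');s=status.state();t=s['tool_pos'];print(t,s['force'])
x0,y0=223,120
c=cv2.resize(im[y0:y0+150,x0:x0+110,::-1],None,fx=4,fy=4,interpolation=cv2.INTER_CUBIC)
def circ(X,rad,col):
  p=np.array([(proj(C,[X[0]+rad*np.cos(a),X[1]+rad*np.sin(a),X[2]])+.5-[x0,y0])*4 for a in np.linspace(0,6.283,40)]);cv2.polylines(c,[p.astype(int)],True,col,1)
circ(t+[0,0,-.0704],.0063,(0,200,0));circ([.5166,.0231,.07],.00875,(0,0,255))
cv2.imwrite('pics/c6.png',c)
for n,z in(('well',.07),('red_tube',t[2]-.0704)):
  o=spotter.mark_of('wrist',n);print([(x['p'],x['location'],at_z(C,x['location'],z)) for x in o[:1]])
```

```text
[0.51780451 0.02318871 0.14913518] [-0.09651152 -0.11999848 -1.18274209]
[(0.88, [278.7, 225.1], array([0.51837318, 0.02273989, 0.07      ]))]
[(0.93, [278.3, 232.4], array([0.51661926, 0.02322622, 0.07873518]))]
```

View pics/c6.png

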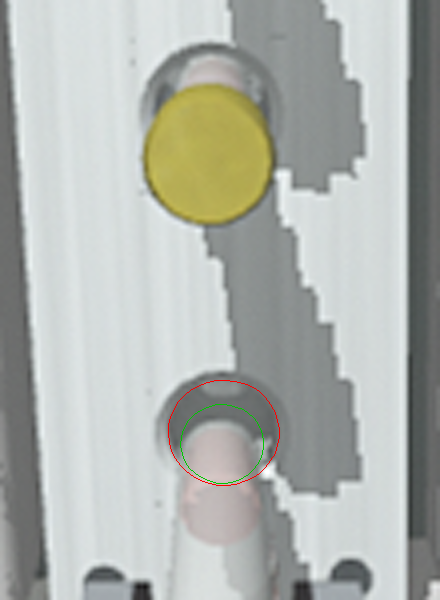

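Tip sits over the chamfered well mouth, within about 1 mm of centre. Lowering it gently.

>>> jog_arm(
  deltas=[
    [[-0.05,0.02,-0.5],[0,0,0],0],
    [[0,0,-0.5],[0,0,0],0],
    [[0,0,-0.5],[0,0,0],0],
    [[0,0,-0.5],[0,0,0],0],
    [[0,0,0],[0,0,0],0],
  ],
)

```text
time_s: 9.75
tool_pos: [0.5161, 0.0235, 0.1274]
eef_rot: [[-0.001, -0.13, -0.992], [0.0, -0.992, 0.13], [-1.0, 0.0, 0.001]]
force: [0.5, 0.1, 0.2]
grip_width: 0.175
```

>>> jog_arm(
  deltas=[
    [[0.05,0,-0.8],[0,0,0],0],
    [[0,0,-0.8],[0,0,0],0],
    [[0,0,-0.8],[0,0,0],0],
    [[0,0,-0.8],[0,0,0],0],
    [[0,0,-0.2],[0,0,0],0],
    [[0,0,0],[0,0,0],0],
    [[0,0,0],[0,0,0],0],
  ],
)

```text
time_s: 10.62
tool_pos: [0.5172, 0.0235, 0.0942]
eef_rot: [[0.001, -0.13, -0.992], [-0.0, -0.992, 0.13], [-1.0, 0.0, -0.001]]
force: [-0.0, 0.5, 0.1]
grip_width: 0.175
```

Expected floor contact is at tool z ≈ 0.0904.

>>> jog_arm(
  deltas=[
    [[0,0,-0.1],[0,0,0],0],
    [[0,0,-0.1],[0,0,0],0],
    [[0,0,-0.1],[0,0,0],0],
    [[0,0,0],[0,0,0],0],
    [[0,0,0],[0,0,0],0],
  ],
)

```text
time_s: 11.25
tool_pos: [0.517, 0.0235, 0.091]
eef_rot: [[-0.0, -0.13, -0.992], [-0.0, -0.992, 0.13], [-1.0, 0.0, 0.0]]
force: [-0.6, -0.1, -1.0]
grip_width: 0.173
```

>>> jog_arm(
  deltas=[
    [[0,0,-0.1],[0,0,0],0],
    [[0,0,-0.05],[0,0,0],0],
    [[0,0,0],[0,0,0],0],
  ],
)

```text
time_s: 11.62
tool_pos: [0.5178, 0.0234, 0.0904]
eef_rot: [[0.002, -0.13, -0.992], [-0.0, -0.992, 0.13], [-1.0, 0.0, -0.002]]
force: [0.2, 0.2, 5.1]
grip_width: 0.174
```

>>> jog_arm(
  deltas=[
    [[0,0,0.05],[0,0,0],0.4],
    [[0,0,0],[0,0,0],0.4],
    [[0,0,0],[0,0,0],0.4],
    [[0,0,0],[0,0,0],0.4],
    [[0,0,1],[0,0,0],0.4],
    [[0,0,2],[0,0,0],0.4],
    [[0,0,4],[0,0,0],0.4],
    [[0,0,5],[0,0,0],0.4],
    [[0,0,5],[0,0,0],0.4],
    [[0,3.5,0],[0,0,0],0.4],
    [[0,3.5,0],[0,0,0],0.4],
    [[0,0,0],[0,0,0],0.4],
  ],
)

```text
time_s: 13.12
tool_pos: [0.5168, 0.0953, 0.2608]
eef_rot: [[0.001, -0.127, -0.992], [0.001, -0.992, 0.127], [-1.0, -0.001, -0.001]]
force: [-0.0, -0.2, -0.4]
grip_width: 0.402
```

```bash
python3 ww.py w7.png
```

```text
yellow_tube 0.8 [345. 120.] [0.5656 0.0219 0.02  ]
grey_tube 0.93 [352.  68.] [0.6141 0.011  0.02  ]
warmer 0.85 [282. 120.] [0.5731 0.0847 0.    ]
knob_top 0.86 [222. 145.] [0.5654 0.132  0.1175]
ring_pointer 0.72 [351.  65.] [0.6127 0.0234 0.078 ]
timer 0.58 [228. 137.] [0.5673 0.135  0.062 ]
red_tube 0.62 [347. 168.] [0.5134 0.0202 0.    ]
yellow [359 114  23  21 369] [370.3 123.8] [0.5669 0.0194 0.118 ]
[0.51702086 0.09288734 0.25995397] [[-1.000e-04 -1.308e-01 -9.914e-01]
 [-2.000e-04 -9.914e-01  1.308e-01]
 [-1.000e+00  2.000e-04  1.000e-04]]
```

View pics/w7.png

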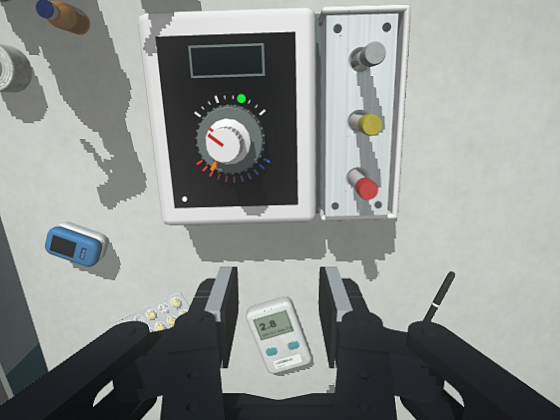

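>>> jog_arm(
  deltas=[
    [[1.6,1.3,-1],[0,0,0],0.6],
    [[1.6,1.3,-2],[0,0,0],0.6],
    [[1.6,1.3,-2],[0,0,0],0.6],
    [[0,0,-2],[0,0,0],0.6],
    [[0,0,0],[0,0,0],0.6],
    [[0,0,0],[0,0,0],0.6],
    [[0,0,0],[0,0,0],0.6],
  ],
)

```text
time_s: 14.45
tool_pos: [0.5656, 0.1326, 0.191]
eef_rot: [[0.002, -0.13, -0.992], [0.0, -0.992, 0.13], [-1.0, -0.0, -0.002]]
force: [-0.0, -0.2, -0.3]
grip_width: 0.6
```

```bash
python3 ww.py w8.png
python3 - <<'E'
from h import *
im=cv2.imread('pics/w8.png');C=cal('wrist');s=status.state();t=s['tool_pos'];print(s['joint_pos'],s['force'],s['wrist_torque'])
x0,y0=200,140
c=cv2.resize(im[y0:y0+150,x0:x0+160],None,fx=4,fy=4,interpolation=cv2.INTER_CUBIC)
def circ(X,rad,col):
  p=np.array([(proj(C,[X[0]+rad*np.cos(a),X[1]+rad*np.sin(a),X[2]])+.5-[x0,y0])*4 for a in np.linspace(0,6.283,40)]);cv2.polylines(c,[p.astype(int)],True,col,1)
circ([.565,.1322,.1175],.013,(0,0,255));circ([.565,.1322,.078],.03,(0,255,0));circ([t[0],t[1],.1175],.002,(255,0,0))
cv2.imwrite('pics/c8.png',c)
m=[o for o in spotter.masks_of('wrist','knob_top')][:1]
if m: 
  ys,xs=np.nonzero(m[0]['mask']);print(m[0]['p'],xs.min(),xs.max(),ys.min(),ys.max())
E
```

```text
yellow_tube 0.89 [406. 175.] [0.5672 0.0222 0.02  ]
grey_tube 0.81 [416. 114.] [0.616 0.012 0.02 ]
well 0.56 [430. 250.] [0.5173 0.0219 0.07  ]
warmer 0.97 [326. 174.] [0.5723 0.0884 0.    ]
knob_top 0.65 [280. 230.] [0.5647 0.1315 0.1175]
ring_pointer 0.84 [256. 244.] [0.5428 0.1519 0.078 ]
timer 0.72 [254. 244.] [0.5371 0.1552 0.062 ]
yellow [443 188  35  29 691] [460.7 201.6] [0.5687 0.0215 0.118 ]
yellow [450 210   2   2   2] [450.5 210.5] [0.5639 0.0276 0.118 ]
[0.56496409 0.13241627 0.19010842] [[ 2.000e-04 -1.299e-01 -9.915e-01]
 [-1.000e-04 -9.915e-01  1.299e-01]
 [-1.000e+00  1.000e-04 -2.000e-04]]
[ 1.10406579e-01  3.09094907e-01  1.56145113e+00 -1.12195736e-04
  1.27084565e+00  1.81151636e+00] [ 0.12240995 -0.31143626 -0.9818128 ] [-0.01751642  0.03018173  0.03936217]
0.92 253 306 190 249
```

View pics/c8.png

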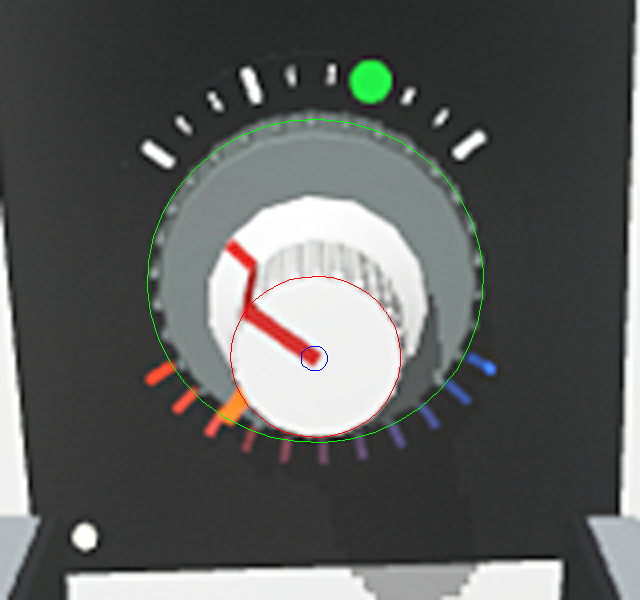

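>>> jog_arm(
  deltas=[
    [[0,0,0],[0,0,0.171],0.6],
    [[0,0,0],[0,0,0.171],0.6],
    [[0,0,0],[0,0,0.171],0.6],
    [[0,0,0],[0,0,0.171],0.6],
    [[0,0,0],[0,0,0.171],0.6],
    [[0,0,0],[0,0,0.171],0.6],
    [[0,0,-3],[0,0,0.171],0.6],
    [[0,0,-3],[0,0,0],0.6],
    [[0,0,-2],[0,0,0],0.6],
    [[0,0,-1.3],[0,0,0],0.6],
    [[0,0,0],[0,0,0],0.6],
    [[0,0,0],[0,0,0],0.6],
  ],
)

```text
time_s: 16.45
tool_pos: [0.5657, 0.1326, 0.0978]
eef_rot: [[0.002, 0.876, -0.483], [0.0, -0.483, -0.876], [-1.0, 0.001, -0.001]]
force: [-0.7, 0.7, -0.4]
grip_width: 0.602
```

```bash
cat > st.py <<'E'
from h import *
a=[]
for _ in range(4):
  viewer.read_camera('wrist'); a.append(status.state())
f=lambda k:np.mean([x[k] for x in a],0)
R=a[-1]['eef_rot'];print('t',round(a[-1]['time_s'],2),'pos',f('tool_pos').round(4),'yaw',round(np.arctan2(R[1,1],R[0,1]),4),'F',f('force').round(2),'T',f('wrist_torque').round(3),'w',round(a[-1]['grip_width'],3))
E
python3 st.py
```

```text
t 16.65 pos [0.5657 0.1326 0.0979] yaw -0.504 F [0.3  0.2  0.15] T [-0.015  0.003  0.026] w 0.604
```

>>> jog_arm(
  deltas=[
    [[-0.05,-0.03,-0.4],[0,0,0],0.6],
    [[0,0,0],[0,0,0],0.6],
    [[0,0,0],[0,0,0],0],
    [[0,0,0],[0,0,0],0],
    [[0,0,0],[0,0,0],0],
    [[0,0,0],[0,0,0],0],
    [[0,0,0],[0,0,0],0],
  ],
  force=35,
)

```text
time_s: 17.52
tool_pos: [0.5651, 0.1319, 0.0933]
eef_rot: [[0.001, 0.876, -0.483], [-0.0, -0.483, -0.876], [-1.0, 0.001, -0.0]]
force: [1.7, -2.4, 3.7]
grip_width: 0.286
```

```bash
python3 st.py
```

```text
t 17.73 pos [0.5651 0.1319 0.0933] yaw -0.5039 F [ 1.76 -1.84  2.32] T [-0.362 -0.262 -0.025] w 0.287
```

>>> jog_arm(
  deltas=[
    [[0,0,-0.1],[0,0,0],0],
    [[0,0,-0.1],[0,0,0],0],
    [[0,0,0],[0,0,0],0],
  ],
)

```text
time_s: 18.1
tool_pos: [0.5651, 0.132, 0.0914]
eef_rot: [[0.001, 0.876, -0.483], [-0.0, -0.483, -0.876], [-1.0, 0.001, -0.0]]
force: [2.1, -2.6, 5.9]
grip_width: 0.289
```

```bash
python3 st.py
```

```text
t 18.3 pos [0.5651 0.132  0.0914] yaw -0.5039 F [ 2.16 -3.16  5.19] T [-0.531 -0.374  0.008] w 0.29
```

>>> jog_arm(
  deltas=[
    [[0,0,0],[0,0,-0.05],0],
    [[0,0,0],[0,0,-0.05],0],
    [[0,0,0],[0,0,0],0],
  ],
)

```text
time_s: 18.68
tool_pos: [0.565, 0.132, 0.0914]
eef_rot: [[0.001, 0.823, -0.568], [-0.0, -0.568, -0.823], [-1.0, 0.001, -0.001]]
force: [2.2, -3.3, 4.4]
grip_width: 0.288
```

```bash
python3 st.py
```

```text
t 18.88 pos [0.565  0.132  0.0914] yaw -0.6039 F [ 2.53 -3.31  5.33] T [-0.512 -0.335  0.005] w 0.287
```

>>> jog_arm(
  deltas=[
    [[0,0,0],[0,0,-0.03],0],
    [[0,0,0],[0,0,0],0],
  ],
)

```text
time_s: 19.12
tool_pos: [0.565, 0.132, 0.0914]
eef_rot: [[0.001, 0.806, -0.592], [-0.0, -0.592, -0.806], [-1.0, 0.001, -0.001]]
force: [1.9, -3.5, 4.7]
grip_width: 0.285
```

```bash
python3 st.py
```

```text
t 19.32 pos [0.565  0.132  0.0914] yaw -0.6338 F [ 1.99 -3.41  5.02] T [-0.455 -0.315  0.012] w 0.285
```

>>> jog_arm(
  deltas=[
    [[0,0,0],[0,0,-0.03],0],
    [[0,0,0],[0,0,0],0],
  ],
)

```text
time_s: 19.58
tool_pos: [0.565, 0.1321, 0.0914]
eef_rot: [[0.001, 0.788, -0.616], [-0.0, -0.616, -0.788], [-1.0, 0.001, -0.001]]
force: [3.0, -2.9, 5.4]
grip_width: 0.28
```

```bash
python3 st.py
```

```text
t 19.77 pos [0.565  0.132  0.0914] yaw -0.6637 F [ 2.44 -3.26  5.16] T [-0.453 -0.266  0.077] w 0.284
```

>>> jog_arm(
  deltas=[
    [[0,0,0],[0,0,-0.02],0],
    [[0,0,0],[0,0,0],0],
  ],
)

```text
time_s: 20.02
tool_pos: [0.5649, 0.132, 0.0914]
eef_rot: [[0.001, 0.775, -0.632], [-0.0, -0.632, -0.775], [-1.0, 0.001, -0.001]]
force: [2.6, -2.5, 5.3]
grip_width: 0.287
```

```bash
python3 st.py
```

```text
t 20.23 pos [0.5649 0.132  0.0914] yaw -0.6836 F [ 2.64 -3.27  5.16] T [-0.427 -0.268  0.09 ] w 0.285
```

>>> jog_arm(
  deltas=[
    [[0,0,-0.05],[0,0,0],0],
    [[0,0,0],[0,0,0],0],
  ],
)

```text
time_s: 20.48
tool_pos: [0.565, 0.132, 0.0913]
eef_rot: [[0.001, 0.775, -0.632], [-0.0, -0.632, -0.775], [-1.0, 0.001, -0.001]]
force: [1.9, -2.7, 8.2]
grip_width: 0.285
```

```bash
python3 st.py
```

```text
t 20.68 pos [0.565  0.1321 0.0913] yaw -0.6835 F [ 1.82 -3.6   7.63] T [-0.408 -0.143  0.131] w 0.287
```

>>> jog_arm(
  deltas=[
    [[0,0,0],[0,0,0.05],0],
    [[0,0,0],[0,0,0.02],0],
    [[0,0,0],[0,0,0],0],
  ],
)

```text
time_s: 21.05
tool_pos: [0.5651, 0.132, 0.0913]
eef_rot: [[0.002, 0.818, -0.576], [-0.0, -0.576, -0.818], [-1.0, 0.002, -0.001]]
force: [2.2, -3.6, 6.4]
grip_width: 0.283
```

```bash
python3 st.py
```

```text
t 21.25 pos [0.565  0.132  0.0913] yaw -0.6138 F [ 1.81 -3.59  7.71] T [-0.523 -0.231  0.053] w 0.286
```

```bash
cat > ring.py <<'E'
from h import *
import sys
A=np.array([.565,.1322])
def wc(t,R):  # wrist calib from a tool pose
    c=viewer.get_calibration('wrist');s=status.state();Rr=s['eef_rot']
    C=list(cal('wrist'));C[4]=np.array(t)+R@(Rr.T@(C[4]-s['tool_pos']));C[5]=R@Rr.T@C[5];return C
def polar(im,C,z,r0,r1):  # rows radius, cols azimuth deg 0..359
    out=np.zeros((r1-r0,360,3),np.uint8)
    M=np.array([[proj(C,[A[0]+q/1000*np.cos(a),A[1]+q/1000*np.sin(a),z]) for a in np.radians(np.arange(360))] for q in range(r0,r1)],np.float32)
    return cv2.remap(im,M[...,0],M[...,1],cv2.INTER_LINEAR)
def runs(m):
    idx=np.nonzero(m)[0]
    return [(int(g[0]),int(g[-1])) for g in np.split(idx,np.nonzero(np.diff(idx)>2)[0]+1)] if len(idx) else []
def report(im,C):
    for nm,z,r0,r1 in(('ring',.078,24,30),('knobtop',.1175,5,12),('marks',.0625,32,42)):
        h=cv2.cvtColor(polar(im,C,z,r0,r1),cv2.COLOR_RGB2HSV).astype(int)
        H,S,V=h[...,0],h[...,1],h[...,2]
        m={'orange':(H>=8)&(H<=20)&(S>150)&(V>120),'red':((H<8)|(H>172))&(S>120)&(V>90),'green':(H>45)&(H<75)&(S>120)}
        for k,v in m.items():
            c=runs(v.sum(0)>=2)
            if c: print(nm,k,c)
if __name__=='__main__':
    s=status.state();C=cal('wrist');im=save('wrist',sys.argv[1]);report(im,C)
E
python3 - <<'E'
from ring import *
y=-1.7010;R=np.array([[0,np.cos(y),np.sin(y)],[0,np.sin(y),-np.cos(y)],[-1,0,0]])
print('w8');report(cv2.imread('pics/w8.png')[:,:,::-1].copy(),wc([.565,.1324,.1901],R))
print('now');C=cal('wrist');im=save('wrist','w9.png');report(im,C)
for n in('ring_pointer','knob_top'):
  for o in spotter.mark_of('wrist',n)[:1]:print(n,o,at_z(C,o['location'],.078))
E
```

```text
w8
ring orange [(136, 142)]
knobtop red [(37, 58)]
marks orange [(140, 146)]
marks red [(116, 120), (128, 131), (140, 142), (152, 152)]
marks green [(331, 343)]
now
ring orange [(135, 142)]
knobtop red [(31, 51)]
marks orange [(146, 153)]
marks red [(116, 119), (128, 131), (140, 143), (152, 154), (164, 164), (236, 238)]
marks green [(330, 342)]
ring_pointer {'location': [214.7, 264.2], 'p': 0.94} [0.54321093 0.15177538 0.078     ]
knob_top {'location': [280.0, 315.1], 'p': 0.65} [0.55238183 0.11296294 0.078     ]
```

View pics/w9.png

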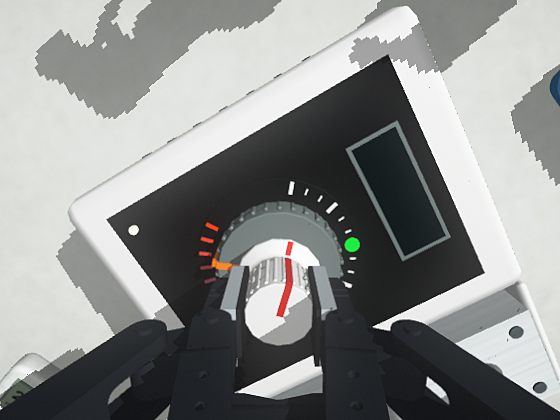

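View 11: the fingers hold the knob by its sides and the pointer has followed the hand by about 6°. The orange ring pointer is unchanged (azimuth 135–142°). Next, a z-stiffness test.

>>> jog_arm(
  deltas=[
    [[0,0,-0.05],[0,0,0],0],
    [[0,0,0],[0,0,0],0],
  ],
)

```text
time_s: 21.65
tool_pos: [0.565, 0.132, 0.0906]
eef_rot: [[0.002, 0.817, -0.576], [-0.0, -0.576, -0.817], [-1.0, 0.001, -0.001]]
force: [1.9, -3.1, 5.9]
grip_width: 0.285
```

```bash
python3 st.py
```

```text
t 21.85 pos [0.565  0.132  0.0906] yaw -0.6138 F [ 2.35 -3.62  6.3 ] T [-0.515 -0.25   0.018] w 0.282
```

It was pin friction: the spring law now fits (d ≈ 2.7 mm, 6.3 N). I'll probe the turn at this depth.

>>> jog_arm(
  deltas=[
    [[0,0,0],[0,0,-0.04],0],
    [[0,0,0],[0,0,-0.04],0],
    [[0,0,0],[0,0,0],0],
  ],
)

```text
time_s: 22.22
tool_pos: [0.565, 0.1321, 0.0908]
eef_rot: [[0.001, 0.769, -0.639], [-0.0, -0.639, -0.769], [-1.0, 0.001, -0.001]]
force: [1.7, -3.8, 7.9]
grip_width: 0.287
```

```bash
python3 st.py
```

```text
t 22.43 pos [0.565  0.1321 0.0908] yaw -0.6936 F [ 1.4  -3.46  7.85] T [-0.378 -0.145  0.154] w 0.287
```

>>> jog_arm(
  deltas=[
    [[0,0,0],[0,0,0.06],0],
    [[0,0,0],[0,0,0.03],0],
    [[0,0,-0.08],[0,0,0],0],
    [[0,0,0],[0,0,0],0],
  ],
)

```text
time_s: 22.92
tool_pos: [0.565, 0.132, 0.09]
eef_rot: [[0.002, 0.823, -0.568], [-0.0, -0.568, -0.823], [-1.0, 0.001, -0.001]]
force: [1.8, -2.9, 7.3]
grip_width: 0.287
```

```bash
python3 st.py; python3 ring.py w10.png
```

```text
t 23.12 pos [0.5651 0.132  0.09  ] yaw -0.6038 F [ 1.77 -3.72  7.41] T [-0.554 -0.267  0.037] w 0.285
ring orange [(136, 142)]
knobtop red [(33, 55)]
marks orange [(146, 153)]
marks red [(117, 120), (128, 131), (140, 142), (152, 154), (164, 164)]
marks green [(330, 342)]
```

>>> jog_arm(
  deltas=[
    [[0,0,0],[0,0,-0.05],0],
    [[0,0,0],[0,0,-0.04],0],
    [[0,0,0],[0,0,0],0],
  ],
)

```text
time_s: 23.55
tool_pos: [0.565, 0.1321, 0.09]
eef_rot: [[0.001, 0.769, -0.639], [-0.0, -0.639, -0.769], [-1.0, 0.001, -0.001]]
force: [1.9, -2.9, 7.4]
grip_width: 0.284
```

```bash
python3 st.py; python3 ring.py w11.png
```

```text
t 23.75 pos [0.565  0.1321 0.0899] yaw -0.6935 F [ 1.58 -3.18  7.1 ] T [-0.402 -0.15   0.143] w 0.289
ring orange [(135, 142)]
knobtop red [(28, 50)]
marks orange [(145, 154)]
marks red [(116, 120), (128, 131), (140, 142), (152, 154)]
marks green [(330, 342)]
```

>>> jog_arm(
  deltas=[
    [[0,0,0],[0,0,0.08],0],
    [[0,0,-0.05],[0,0,0],0],
    [[0,0,0],[0,0,0],0],
    [[0,0,0],[0,0,-0.08],0],
    [[0,0,0],[0,0,0],0],
  ],
)

```text
time_s: 24.42
tool_pos: [0.565, 0.132, 0.0892]
eef_rot: [[0.001, 0.769, -0.639], [-0.0, -0.639, -0.769], [-1.0, 0.001, -0.001]]
force: [0.7, -3.1, 7.0]
grip_width: 0.286
```

```bash
python3 st.py
```

```text
t 24.62 pos [0.5649 0.1321 0.0892] yaw -0.6934 F [ 2.33 -4.19  5.89] T [-0.437 -0.25   0.129] w 0.287
```

The fingers slipped down on the knob: the force fell while z kept dropping. I'll back off, re-grip higher and grip harder.

>>> jog_arm(
  deltas=[
    [[0,0,0],[0,0,0.1],0],
    [[0,0,0.2],[0,0,0.05],0],
    [[0,0,0],[0,0,0],0.5],
    [[0,0,0],[0,0,0],0.5],
    [[0,0,0.3],[0,0,0.02],0.5],
    [[0,0,0],[0,0,0],0.5],
    [[0,0,0],[0,0,0],0.5],
  ],
)

```text
time_s: 25.5
tool_pos: [0.5643, 0.1323, 0.0936]
eef_rot: [[-0.0, 0.866, -0.5], [0.0, -0.5, -0.866], [-1.0, -0.0, 0.0]]
force: [-0.1, -0.2, -0.3]
grip_width: 0.499
```

```bash
python3 st.py;python3 ring.py w12.png
```

```text
t 25.7 pos [0.5644 0.1322 0.0936] yaw -0.5241 F [-0.04  0.58  0.24] T [ 0.008 -0.025 -0.005] w 0.5
ring orange [(136, 142)]
knobtop red [(31, 52)]
marks orange [(149, 153)]
marks red [(116, 120), (128, 131), (140, 143), (152, 154), (239, 244)]
marks green [(330, 342)]
```

>>> jog_arm(
  deltas=[
    [[0,0,0],[0,0,0],0],
    [[0,0,0],[0,0,0],0],
    [[0,0,0],[0,0,0],0],
    [[0,0,0],[0,0,0],0],
    [[0,0,0],[0,0,0],0],
  ],
  force=90,
)

```text
time_s: 26.38
tool_pos: [0.5651, 0.1319, 0.094]
eef_rot: [[0.001, 0.866, -0.5], [-0.0, -0.5, -0.866], [-1.0, 0.001, -0.0]]
force: [1.6, -2.4, 2.6]
grip_width: 0.263
```

```bash
python3 st.py
```

```text
t 26.57 pos [0.5651 0.1319 0.0939] yaw -0.5239 F [ 2.18 -2.34  3.54] T [-0.441 -0.286  0.014] w 0.265
```

>>> jog_arm(
  deltas=[
    [[0,0,-0.1],[0,0,0],0],
    [[0,0,-0.1],[0,0,0],0],
    [[0,0,-0.1],[0,0,0],0],
    [[0,0,-0.05],[0,0,0],0],
    [[0,0,0],[0,0,0],0],
  ],
)

```text
time_s: 27.2
tool_pos: [0.5651, 0.132, 0.0909]
eef_rot: [[0.002, 0.866, -0.5], [-0.0, -0.5, -0.866], [-1.0, 0.002, -0.0]]
force: [2.6, -3.6, 6.4]
grip_width: 0.263
```

```bash
python3 st.py
```

```text
t 27.4 pos [0.5651 0.132  0.0909] yaw -0.5239 F [ 1.81 -3.83  7.12] T [-0.58  -0.272  0.001] w 0.262
```

>>> jog_arm(
  deltas=[
    [[0,0,0],[0,0,-0.04],0],
    [[0,0,0],[0,0,-0.03],0],
    [[0,0,0],[0,0,0],0],
  ],
)

```text
time_s: 27.78
tool_pos: [0.565, 0.132, 0.0909]
eef_rot: [[0.002, 0.829, -0.56], [-0.0, -0.56, -0.829], [-1.0, 0.001, -0.001]]
force: [1.8, -3.5, 7.3]
grip_width: 0.273
```

```bash
python3 st.py
```

```text
t 27.98 pos [0.565  0.132  0.0909] yaw -0.5938 F [ 1.88 -3.75  6.83] T [-0.559 -0.223  0.015] w 0.266
```

>>> jog_arm(
  deltas=[
    [[0,0,0],[0,0,-0.05],0],
    [[0,0,0],[0,0,0],0],
  ],
)

```text
time_s: 28.22
tool_pos: [0.565, 0.132, 0.0909]
eef_rot: [[0.001, 0.8, -0.6], [-0.0, -0.6, -0.8], [-1.0, 0.001, -0.001]]
force: [2.1, -3.1, 7.8]
grip_width: 0.265
```

```bash
python3 st.py; python3 ring.py w13.png
```

```text
t 28.43 pos [0.565  0.132  0.0909] yaw -0.6437 F [ 2.07 -3.35  7.01] T [-0.465 -0.174  0.06 ] w 0.268
ring orange [(135, 142)]
knobtop red [(30, 51)]
marks orange [(146, 153)]
marks red [(116, 120), (128, 131), (140, 142), (152, 154), (164, 164)]
marks green [(330, 342)]
```

```bash
sed -i "s/def report(im,C)/def report(im,C,d=0)/; s/('knobtop',.1175,/('knobtop',.1175-d,/; s/report(im,C)$/report(im,C,float(sys.argv[2])\/1000)/" ring.py; sed -i "s/c=runs(v.sum(0)>=2)/c=runs(v.sum(0)>=2)\n            if nm=='knobtop' and k=='red': print('knob az %.1f'%np.average(np.arange(360),weights=v.sum(0)+1e-9))/" ring.py
python3 - <<'E'
from ring import *
C=cal('wrist');report(cv2.imread('pics/w13.png')[:,:,::-1].copy(),C,.003)
y=-1.7010;R=np.array([[0,np.cos(y),np.sin(y)],[0,np.sin(y),-np.cos(y)],[-1,0,0]])
print('w8');report(cv2.imread('pics/w8.png')[:,:,::-1].copy(),wc([.565,.1324,.1901],R))
E
```

```text
ring orange [(135, 142)]
knob az 36.2
knobtop red [(25, 47)]
marks orange [(146, 153)]
marks red [(116, 120), (128, 131), (140, 142), (152, 154), (164, 164)]
marks green [(330, 342)]
w8
ring orange [(136, 142)]
knob az 47.4
knobtop red [(37, 58)]
marks orange [(140, 146)]
marks red [(116, 120), (128, 131), (139, 142), (152, 152)]
marks green [(331, 343)]
```

>>> jog_arm(
  deltas=[
    [[0,0,0],[0,0,-0.03],0],
    [[0,0,0],[0,0,0],0],
  ],
)

```text
time_s: 28.72
tool_pos: [0.5649, 0.1321, 0.0909]
eef_rot: [[0.001, 0.782, -0.624], [-0.0, -0.624, -0.782], [-1.0, 0.001, -0.001]]
force: [1.4, -3.8, 7.1]
grip_width: 0.265
```

```bash
python3 st.py; python3 ring.py w14.png 3
```

```text
t 28.93 pos [0.5649 0.1321 0.0909] yaw -0.6736 F [ 2.06 -3.59  6.64] T [-0.406 -0.103  0.141] w 0.267
ring orange [(135, 142)]
knob az 34.3
knobtop red [(24, 45)]
marks orange [(146, 153)]
marks red [(116, 120), (128, 131), (140, 142), (152, 154), (164, 164)]
marks green [(330, 342)]
```

>>> jog_arm(
  deltas=[
    [[0,0,0],[0,0,0.06],0],
    [[0,0,-0.06],[0,0,0],0],
    [[0,0,0],[0,0,0],0],
    [[0,0,0],[0,0,-0.06],0],
    [[0,0,0],[0,0,0],0],
  ],
)

```text
time_s: 29.6
tool_pos: [0.565, 0.1321, 0.0908]
eef_rot: [[0.002, 0.781, -0.624], [-0.0, -0.624, -0.781], [-1.0, 0.001, -0.001]]
force: [1.9, -3.9, 10.5]
grip_width: 0.266
```

```bash
python3 st.py
```

```text
t 29.8 pos [0.565  0.1321 0.0908] yaw -0.6736 F [ 0.91 -3.66 10.62] T [-0.43   0.037  0.126] w 0.27
```

>>> jog_arm(
  deltas=[
    [[0,0,0],[0,0,0.08],0],
    [[0,0,0],[0,0,0],0],
  ],
)

```text
time_s: 30.05
tool_pos: [0.5651, 0.132, 0.0907]
eef_rot: [[0.002, 0.829, -0.559], [-0.0, -0.559, -0.829], [-1.0, 0.002, -0.001]]
force: [2.1, -4.2, 9.1]
grip_width: 0.269
```

```bash
python3 st.py; cp pics/w14.png pics/w14b.png; python3 ring.py w15.png 3.2
python3 - <<'E'
from h import *
for f in('w9','w10','w11','w13','w14','w15'):
    im=cv2.imread(f'pics/{f}.png');g=im[:,272:286].mean(axis=(1,2))
    col=g[300:365];d=np.diff(col);i=d.argmin();print(f,'bottom edge row',300+i,d[i].round(1),'subpix',round(300+(np.arange(65-1)[i-2:i+3]*d[i-2:i+3]).sum()/d[i-2:i+3].sum(),2))
E
```

```text
t 30.25 pos [0.5651 0.132  0.0907] yaw -0.5937 F [ 1.4  -3.33  9.  ] T [-0.55  -0.111  0.058] w 0.269
ring orange [(135, 142)]
knob az 38.7
knobtop red [(28, 49)]
marks orange [(146, 153)]
marks red [(116, 120), (128, 131), (140, 142), (152, 154), (164, 164)]
marks green [(330, 342)]
w9 bottom edge row 344 -65.0 subpix 344.07
w10 bottom edge row 344 -66.6 subpix 344.08
w11 bottom edge row 344 -64.5 subpix 343.95
w13 bottom edge row 342 -63.7 subpix 342.4
w14 bottom edge row 342 -65.0 subpix 342.36
w15 bottom edge row 342 -60.3 subpix 342.55
```

>>> jog_arm(
  deltas=[
    [[0,0,0],[0,0,0.02],0],
    [[0,0,-0.05],[0,0,0],0],
    [[0,0,0],[0,0,0],0],
  ],
)

```text
time_s: 30.68
tool_pos: [0.565, 0.132, 0.09]
eef_rot: [[0.002, 0.84, -0.543], [-0.0, -0.543, -0.84], [-1.0, 0.002, -0.001]]
force: [2.1, -3.1, 8.5]
grip_width: 0.267
```

```bash
python3 st.py; python3 ring.py w16.png 3.5
python3 - <<'E'
from h import *
for f in('w15','w16'):
    im=cv2.imread(f'pics/{f}.png');g=im[:,272:286].mean(axis=(1,2))
    col=g[300:365];d=np.diff(col);i=d.argmin();print(f,round(300+(np.arange(65-1)[i-2:i+3]*d[i-2:i+3]).sum()/d[i-2:i+3].sum(),2))
E
```

```text
t 30.88 pos [0.565 0.132 0.09 ] yaw -0.5738 F [ 1.53 -3.78  8.06] T [-0.582 -0.232  0.032] w 0.267
ring orange [(136, 142)]
knob az 40.5
knobtop red [(30, 51)]
marks orange [(147, 153)]
marks red [(116, 120), (128, 131), (140, 142), (152, 154), (164, 164)]
marks green [(330, 342)]
w15 342.55
w16 342.55
```

Spring law fits again: d = 3.9 mm, 8.06 N, no slip. Probing the turn here.

>>> jog_arm(
  deltas=[
    [[0,0,0],[0,0,-0.06],0],
    [[0,0,0],[0,0,-0.05],0],
    [[0,0,0],[0,0,0],0],
  ],
)

```text
time_s: 31.3
tool_pos: [0.5649, 0.1321, 0.09]
eef_rot: [[0.001, 0.775, -0.632], [-0.0, -0.632, -0.775], [-1.0, 0.001, -0.001]]
force: [2.0, -3.7, 9.0]
grip_width: 0.267
```

```bash
python3 st.py; python3 ring.py w17.png 3.9
```

```text
t 31.5 pos [0.5649 0.1321 0.09  ] yaw -0.6835 F [ 1.48 -4.05  8.06] T [-0.379 -0.084  0.13 ] w 0.27
ring orange [(135, 142)]
knob az 34.3
knobtop red [(24, 45)]
marks orange [(145, 154)]
marks red [(116, 120), (128, 131), (140, 142), (152, 154), (164, 164)]
marks green [(330, 342)]
```

>>> jog_arm(
  deltas=[
    [[0,0,0],[0,0,0.12],0],
    [[0,0,0],[0,0,0],0],
    [[0,0,-0.06],[0,0,0],0],
    [[0,0,0],[0,0,0],0],
    [[0,0,0],[0,0,-0.06],0],
    [[0,0,0],[0,0,-0.06],0],
    [[0,0,0],[0,0,0],0],
  ],
)

```text
time_s: 32.42
tool_pos: [0.5649, 0.1321, 0.0895]
eef_rot: [[0.001, 0.775, -0.632], [-0.0, -0.632, -0.775], [-1.0, 0.001, -0.001]]
force: [1.4, -3.4, 9.1]
grip_width: 0.268
```

```bash
python3 st.py; python3 ring.py w18.png 4.5
```

```text
t 32.62 pos [0.565  0.1321 0.0895] yaw -0.6836 F [ 1.1  -3.46  8.73] T [-0.434 -0.051  0.154] w 0.263
ring orange [(135, 142)]
knob az 33.7
knobtop red [(23, 44)]
marks orange [(145, 154)]
marks red [(116, 120), (128, 131), (140, 142), (152, 154), (164, 164)]
marks green [(330, 342)]
```

>>> jog_arm(
  deltas=[
    [[0,0,0],[0,0,0.12],0],
    [[0,0,0],[0,0,0],0],
    [[0,0,-0.07],[0,0,0],0],
    [[0,0,0],[0,0,0],0],
    [[0,0,0],[0,0,-0.06],0],
    [[0,0,0],[0,0,-0.06],0],
    [[0,0,0],[0,0,0],0],
  ],
)

```text
time_s: 33.55
tool_pos: [0.5651, 0.132, 0.0889]
eef_rot: [[0.002, 0.775, -0.632], [-0.0, -0.632, -0.775], [-1.0, 0.002, -0.001]]
force: [0.3, -3.5, 8.2]
grip_width: 0.272
```

```bash
python3 st.py; python3 ring.py w19.png 5.0
```

```text
t 33.75 pos [0.565  0.132  0.0889] yaw -0.6839 F [ 0.96 -3.6   8.72] T [-0.577 -0.14  -0.023] w 0.273
ring orange [(135, 142)]
knob az 33.6
knobtop red [(23, 44)]
marks orange [(145, 153)]
marks red [(116, 120), (128, 131), (140, 143), (152, 154), (164, 164)]
marks green [(330, 342)]
```

Freed at d ≈ 5.0 mm: the torque vanished. I'll turn a little and check the ring.

>>> jog_arm(
  deltas=[
    [[0,0,0],[0,0,-0.07],0],
    [[0,0,0],[0,0,-0.07],0],
    [[0,0,0],[0,0,-0.07],0],
    [[0,0,0],[0,0,0],0],
  ],
)

```text
time_s: 34.3
tool_pos: [0.565, 0.1321, 0.0889]
eef_rot: [[0.002, 0.626, -0.78], [-0.0, -0.78, -0.626], [-1.0, 0.001, -0.001]]
force: [1.5, -2.6, 9.2]
grip_width: 0.269
```

```bash
python3 st.py; python3 ring.py w20.png 5.0
```

```text
t 34.5 pos [0.565  0.1321 0.0889] yaw -0.894 F [ 1.2  -3.54  9.22] T [-0.542 -0.164 -0.019] w 0.269
knob az 21.5
knobtop red [(10, 32)]
marks orange [(145, 149)]
marks red [(117, 120), (128, 131), (140, 142), (152, 153)]
marks green [(330, 342)]
```

>>> jog_arm(
  deltas=[
    [[0,0,0],[0,0,-0.1],0],
    [[0,0,0],[0,0,-0.1],0],
    [[0,0,0],[0,0,-0.1],0],
    [[0,0,0],[0,0,-0.1],0],
    [[0,0,0],[0,0,-0.1],0],
    [[0,0,0],[0,0,-0.1],0],
    [[0,0,0],[0,0,-0.1],0],
    [[0,0,0],[0,0,-0.07],0],
    [[0,0,0],[0,0,0],0],
  ],
)

```text
time_s: 35.67
tool_pos: [0.565, 0.1324, 0.0889]
eef_rot: [[0.002, -0.094, -0.996], [0.0, -0.996, 0.094], [-1.0, -0.001, -0.002]]
force: [-0.1, -3.3, 9.5]
grip_width: 0.264
```

```bash
python3 st.py; python3 ring.py w21.png 5.0
```

```text
t 35.88 pos [0.565  0.1324 0.089 ] yaw -1.6641 F [ 0.72 -2.79  9.63] T [-0.407 -0.168 -0.014] w 0.265
knob az 338.0
knobtop red [(327, 349)]
marks green [(331, 343)]
```

>>> jog_arm(
  deltas=[
    [[0,0,0],[0,0,-0.02],0],
    [[0,0,0.1],[0,0,0],0],
    [[0,0,0.1],[0,0,0],0],
    [[0,0,0.1],[0,0,0],0],
    [[0,0,0.1],[0,0,0],0],
    [[0,0,0],[0,0,0],0],
  ],
)

```text
time_s: 36.67
tool_pos: [0.5649, 0.1324, 0.0923]
eef_rot: [[0.001, -0.113, -0.994], [0.0, -0.994, 0.113], [-1.0, -0.001, -0.001]]
force: [2.0, -2.8, 4.8]
grip_width: 0.267
```

```bash
python3 st.py; python3 ring.py w22.png 1.0
```

```text
t 36.88 pos [0.5649 0.1324 0.0922] yaw -1.6842 F [ 2.23 -2.79  5.43] T [-0.358 -0.323 -0.02 ] w 0.268
knob az 338.4
knobtop red [(328, 349)]
marks green [(331, 343)]
```

>>> jog_arm(
  deltas=[
    [[0,0,0.1],[0,0,0],0],
    [[0,0,0.05],[0,0,0],0],
    [[0,0,0],[0,0,0],0],
    [[0,0,0],[0,0,0],0.6],
    [[0,0,0],[0,0,0],0.6],
    [[0,0,0],[0,0,0],0.6],
    [[0,0,1],[0,0,0],0.6],
    [[0,0,3],[0,0,0],0.6],
    [[0,0,5.6],[0,0,0],0.6],
    [[0,0,0],[0,0,0],0.6],
    [[0,0,0],[0,0,0],0.6],
  ],
)

```text
time_s: 38.3
tool_pos: [0.5641, 0.1322, 0.1896]
eef_rot: [[0.0, -0.113, -0.994], [0.0, -0.994, 0.113], [-1.0, -0.0, -0.0]]
force: [0.1, 0.2, -1.2]
grip_width: 0.597
```

```bash
python3 st.py; python3 ring.py w23.png 0
python3 - <<'E'
from h import *
C=cal('wrist')
for n,z in dict(ring_pointer=.078,red_tube=.02,yellow_tube=.02,grey_tube=.02).items():
  for o in spotter.mark_of('wrist',n)[:1]: print(n,round(o['p'],2),at_z(C,o['location'],z).round(4))
im=cv2.imread('pics/w23.png')
for d,c in((0,(0,0,255)),(.005,(255,0,0))):
  p=np.array([proj(C,[.565+.013*np.cos(a),.1322+.013*np.sin(a),.1175-d]) for a in np.linspace(0,6.283,40)]);cv2.polylines(im,[(p+.5).astype(int)],True,c,1)
cv2.imwrite('pics/c23.png',im)
E
```

```text
t 38.5 pos [0.5635 0.1321 0.1881] yaw -1.684 F [-0.3  -0.36 -0.36] T [-0.025 -0.017 -0.003] w 0.6
ring orange [(135, 142)]
knob az 337.0
knobtop red [(328, 347)]
marks orange [(139, 146)]
marks red [(116, 119), (127, 130), (139, 142), (151, 152)]
marks green [(331, 343)]
ring_pointer 0.75 [0.5424 0.1518 0.078 ]
yellow_tube 0.8 [0.5672 0.0204 0.02  ]
grey_tube 0.62 [0.6147 0.0129 0.02  ]
```

View pics/c23.png

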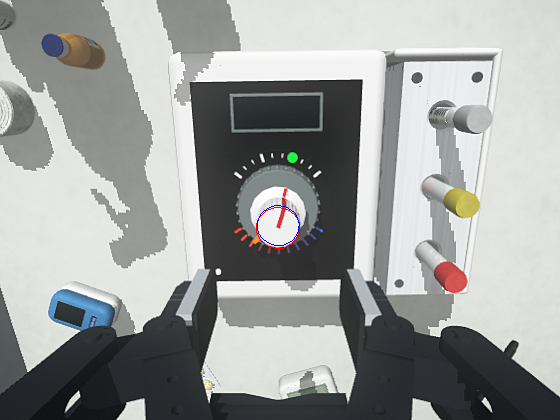

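Run:
```python
from ring import *
def edge(f,C,yaw):
  im=cv2.imread(f'pics/{f}.png').mean(2); c=proj(C,[*A,.1175]);x=int(round(c[0]))
  col=im[:,x-3:x+4].mean(1);i0=int(c[1]);d=np.diff(col[i0:i0+40]);i=d.argmin();e=i0+.5+(np.arange(i-2,i+3)*d[i-2:i+3]).sum()/d[i-2:i+3].sum()
  u=-np.array([np.cos(yaw+np.pi/2),np.sin(yaw+np.pi/2)])
  print(f,'edge',round(e,2),'pred by d(mm):',[(k,round(proj(C,[*(A+u*.013),.1175-k/1000])[1],2)) for k in(0,1,2,4)])
def Rt(y):return np.array([[0,np.cos(y),np.sin(y)],[0,np.sin(y),-np.cos(y)],[-1,0,0]])
edge('w8',wc([.565,.1324,.1901],Rt(-1.701)),-1.701)
edge('w23',cal('wrist'),-1.684)
for n in('red_tube',):
  for c in('side','scene','wrist'):
    viewer.read_camera(c)
    for o in spotter.mark_of(c,n)[:1]: print(c,round(o['p'],2),at_z(cal(c),o['location'],.02).round(4))
C=cal('wrist');im=viewer.read_camera('wrist');h=cv2.cvtColor(im,cv2.COLOR_RGB2HSV)
m=((h[...,0]<8)|(h[...,0]>172))&(h[...,1]>130)&(h[...,2]>60)
k,l,st,ce=cv2.connectedComponentsWithStats(m.astype(np.uint8));i=st[1:,4].argmax()+1;print(st[i],ce[i],at_z(C,ce[i],.115))
```

```text
w8 edge 248.52 pred by d(mm): [(0, np.float64(248.91)), (1, np.float64(248.31)), (2, np.float64(247.71)), (4, np.float64(246.53))]
w23 edge 246.76 pred by d(mm): [(0, np.float64(248.56)), (1, np.float64(247.96)), (2, np.float64(247.36)), (4, np.float64(246.18))]
[434 263  32  30 666] [449.83183183 277.60510511] [0.51855982 0.0259386  0.115     ]
```

Run:
```python
from ring import *
from scipy.optimize import brentq
def Rt(y):return np.array([[0,np.cos(y),np.sin(y)],[0,np.sin(y),-np.cos(y)],[-1,0,0]])
save('wrist','w24.png')
def go(f,C,yaw):
  raw=cv2.imread(f'pics/{f}.png');h=cv2.cvtColor(raw,cv2.COLOR_BGR2HSV)
  m=((h[...,0]>45)&(h[...,0]<75)&(h[...,1]>120)&(h[...,2]>100)).astype(np.uint8)
  k,l,st,ce=cv2.connectedComponentsWithStats(m);i=st[1:,4].argmax()+1
  g=at_z(C,ce[i],.0625)
  im=raw.mean(2);c=proj(C,[*A,.1175]);x=int(round(c[0]));col=im[:,x-3:x+4].mean(1);i0=int(c[1]);d=np.diff(col[i0:i0+40]);i=d.argmin();e=i0+.5+(np.arange(i-2,i+3)*d[i-2:i+3]).sum()/d[i-2:i+3].sum()
  print(f,'green',g.round(4),'knob front edge @.1175 minus green',(at_z(C,[x,e],.1175)-g).round(4))
go('w8',wc([.565,.1324,.1901],Rt(-1.701)),0)
C=cal('wrist')
go('w23',C,0);go('w24',C,0)
```

```text
w8 green [0.5977 0.1178 0.0625] knob front edge @.1175 minus green [-0.0453  0.0163  0.055 ]
w23 green [0.5996 0.1181 0.0625] knob front edge @.1175 minus green [-0.0463  0.0154  0.055 ]
w24 green [0.5984 0.118  0.0625] knob front edge @.1175 minus green [-0.0457  0.0156  0.055 ]
```

```bash
python3 -c "
from cell import r,status
print(r.hand_in(),status.state()['time_s'])"
```

```text
the job is handed in; nothing more can be done
the job is handed in; nothing more can be done
```

The red tube is in the empty well and the timer knob is set to the green mark. I handed the job in at about 39 s, within the 72 s limit; no verdict is reported.

- **Tube:** I lowered it until it touched the well floor at the expected height with about 5 N, then released it. In the last wrist picture it stands level with its neighbours. The trained network did not report the red tube in the final pictures, so I judged it by eye and by its cap's colour.
- **Knob:** I pressed it down in small steps. It was still locked at 4.4 mm and free at about 5.0 mm, at about 9 N and at least 0.6 mm above the ring stop. I turned it clockwise, let it rise in the grip and opened the fingers. The pointer reads 337.0°, and the green mark is centred at 337°.
- **Knob back up:** The picture fits a fully raised knob, to about 1 mm. An earlier, unsettled picture had seemed to show it about 2 mm low. Measuring against the green mark in a settled picture ruled that out.
- **Ring:** The orange pointer was at 136–142° before and 135–142° after, so the setting is unchanged. The fingers hid it for part of the turn.

**Slips:** With a light grip, the fingers slid slightly on the knob while I was testing for release, so I gripped again higher and harder. These tests loaded the locking pin to at most about 8 N, against the 25 N limit.

I did not look at the blue tube, rack or bystanders again at the end. The arm only went near the rack to lift out the red tube.

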